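Press and slide the balance pan under the drag spring of the corner-load turntable

ROBOT

A 6-joint arm with a two-finger parallel gripper is mounted at the origin on the work surface. World frame = base frame: x ahead of the robot, y to its left, z up, the work surface at z = 0. Lengths are in m, angles in rad, forces in N, time in s.
With the tool pointing down it reaches from about 0.25 to 0.8 m from the base axis. Payload 3.9 kg.
Tool frame: the origin (TCP) lies midway between the tips of the shut fingers; the grasp point (between the pads) lies hold_point_z behind it (hold_point_z is the distance from the TCP to the grasp point, in m); z points along the fingers, y is the line along which they close (so a half turn about z gives the same grasp; the last joint's range is limited). The gripper opens to 85 mm and grips with 20 to 120 N. Pads are 22 mm wide; open, the fingers measure 114 mm over their backs; the gripper's body (76 mm by 85 mm) begins 54 mm behind the grasp point. The pads swing forward as they close: fully open they stand 13 mm farther back than shut.
Start: joints at [-1.195, 0.26, -0.138, 1.173, 0, 1.571], TCP at [0.193, -0.488, 0.231] pointing down, gripper open.
Joint ranges: [-2.78, 2.78], [-0.83, 1.72], [-1.28, 1.37], [-1.9, 2.12], [-1.57, 1.48], [-3.14, 3.14]. Speed limits (rad/s): [2.57, 2.57, 3.14, 3.14, 3.14, 3.14].

INTERFACE

Orientations are given as a unit quaternion [w, x, y, z].
In Python, from plant import * gives the robot as it stands. The module is installed in compiled form; this text tells all that it offers.
- The arm moves only by the tool servo_tool, never from a script. Its argument "targets" is one flat list of numbers, 7 for each row, row after row: the turn, a rotation vector about the tool's x, y, z in rad, then the shift along the tool's x, y, z in m, then the closure, from -1 (fully open) to 1 (shut). A call has 1 to 10 rows; each row shifts and turns the commanded pose from where the row before left it, along the tool's axes as they then stand; what a row does not reach is not made up. A row lasts 1/10 s, in which the tool goes at most 50 mm and 8.59 degrees, less where a joint would pass 70% of its speed; a pose out of reach is approached as far as the arm can. A call with a gripper value outside its range is refused whole. The fingers move at their own pace and stop on an object; the grip force is fixed at half the most. Time passes only in rows, so rows that do not move let the fingers close. It gives the time, the measured TCP pose, the force, the opening and the grip force at its end, in the units of the state.
- read_state(): the state, without advancing time (a new reading comes with each control period).
- grab_frame(name): name is "side" or "top"; returns a dict with "color" (480x640x3 uint8, red, green, blue), "mtx" (3x3 intrinsics, pixels), "k1" (the pictures are not rectified: a ray, as slopes to the right and down, at radius r is drawn at 1 + k1 r^2 times it, then the intrinsics apply), "R" (3x3) and "t" (3): a world point X has camera coordinates R X + t. Camera axes: x right, y down, z forward; pixel columns grow to the right and rows downward; lengths in m; the calibration is good to about 2 mm. A picture is of the moment at which its call begins. There is no depth.
- sign_off(): hands the job in; it is judged then, once.
Trained networks look in a picture, given as the dict that the camera call returned (one of the last four; its "shot" number tells which), for a name from the list of things; names that differ only in an ending like _2 or _b are one class to them, and where a whole thing is asked for, a point or a joint stands for the part that bears it (a point fixed in the world has none). Each returns a list of dicts, best first, with "score" (0 to 1); they miss things now and then, are a little off and sometimes report something else, mostly with a low value. They report only what shows in the picture. A call takes as long as a camera call. They do not tell look-alikes from the thing itself.
- spot_in(picture, name): "point" ([x, y, z] in m, in world coordinates, good to about 4 mm: the middle of the surface that is visible of it).
- place_of(picture, name): "point" ([x, y, z] in m, in world coordinates, good to about 4 mm: a listed point, or the origin of a listed thing).
The state is a dict: "time": time; "joint_positions": joint angles; "joint_velocities": joint speeds; "joint_efforts": joint torques, N m; "tcp_pos": TCP position; "orientation": TCP orientation; "wrist_force": force on the tool from outside, world axes, zero at the start; "moment": the same for the moment, N m; "finger_gap": finger opening in m; "grasp_force": force on a finger pad.
Only numpy, scipy, OpenCV 4.12 (cv2) and the standard library are available. Lean on these libraries where they do the work, as an engineer would, in place of code of your own. Each camera call takes 0.05 s, during which the arm holds its last target. There are 200 camera calls.

TASK

With the fingertips, press the nickel balance pan down hard onto its sprung bed on the turntable and, keeping it pressed, slide it along its rails, under the brass bridge and the leaf spring behind it, fully home against the end stop; then take the hand away and leave the pan clipped there. Do not pick up or lift the pan, and leave the beam, cup, poise and loupe alone.

Things in the scene. Friction and masses are not known exactly. Their poses are not given: they have to be found in the camera images.
- turntable: Fixed, locked cast-aluminium turntable, a disc 260 mm across, its top 26 mm above the bench. Origin on the bench under the disc's centre, z up, x = the direction in which the pan must slide. Two rails along x (inner faces at y = +-37 mm, outer +-43, tops 40 mm above the bench, from x = -116 to 78 mm) guide the pan.
- bridge (a point): Centre of the underside of the brass bridge bar over the rails, 31 mm ahead (x) of the turntable's centre, 39 mm above the bench. The bar is 10 mm long in x, 102 mm in y with its posts, and its top is 49 mm above the bench.
- stop_face (a point): Centre of the end stop's face that the pan's front edge must meet, 70 mm ahead (x) of the turntable's centre; the stop is a cross wall with its top 44 mm above the bench.
- pan: Loose dull nickel-plated balance pan, a plate 110 (x) by 70 (y) by 6 mm, 0.3 kg. Origin: centre of its underside; x = its front, towards the bridge. A cross rib 5 mm thick, 50 wide, 6 high stands on it from x = -10 to -5 mm. On the raised bed its top is 42 mm above the bench and butts on the bridge bar; fully pressed, 36 mm, it passes under. Home: origin at x = 15 mm of the turntable; start: -55 to -35.
- pan_press (a point): Point on the pan's flat top, on its centre line 27 mm behind its centre (17 mm behind the rear face of the rib): the free flat place, 45 mm long from the rib to the rear edge, to press on. A fingertip pressed here also pushes the rib forward if it slips.
- sprung_bed (a joint): How far the sprung bed under the pan is pressed down, m: 0 up, 0.006 fully down. Pressing on the pan takes about 3 N to start and about 10 N to reach the bottom, where it is solid; it rises again when let go. All sliding faces are smooth metal; sliding the pressed pan takes about 4 to 10 N.
- drag_leaf (a joint): Lift of the leaf spring, rad: 0 hanging free, about 0.15 to 0.3 when it rides on top of the pan. An 18 mm wide, 31 mm long spring-steel blade hinged on the far side of the bridge bar (x = 36 mm, 43 mm above the bench), sloping down towards the end stop; it presses on the pan with about 4 N.
- beam: Loose brass balance beam, 186 mm long (x), 22 mm wide, 12 mm high; origin at the centre of its underside. Leave alone.
- cup: Loose black phenolic tare cup, 52 mm across, 45 mm high; origin at the centre of its underside. Leave alone.
- poise: Loose chrome steelyard poise, 40 mm across, 47 mm high; origin at the centre of its underside. Leave alone.
- loupe: Loose tortoiseshell-finish eye loupe, a cone 42 mm across, 30 mm high; origin at the centre of its underside. Leave alone.
There are look-alikes about, which are no part of the job. Of the things like the pan, leave any that is brown or orange; of the rest the larger one is meant.

How it is judged:
On the way, in this order (a step that is already met when the one before it is completed fails the run):
1. the fingers press the pan and its bed down by more than 3 mm while the pan is still in front of the leaf spring (value of joint sprung_bed above 0.003 m and contact force between the fingers and pan above 4 N and x of pan in the frame of turntable below -0.012 m and value of joint drag_leaf below 0.05 rad), for 0.05 s.
2. still pressed by the fingers, the pan slides under the leaf spring and lifts it (value of joint drag_leaf above 0.08 rad and value of joint sprung_bed above 0.002 m and contact force between the fingers and pan above 4 N and x of pan in the frame of turntable above -0.01 m), for 0.05 s.
At the end, for the whole second after the job is handed in: The pan is home: its front edge within 3.5 mm of the end stop, held down below the bridge with the leaf spring riding on it, level within 0.06 rad and at rest (x of pan in the frame of turntable between 0.0115 and 0.018 m and z of pan in the frame of turntable below 0.0355 m and value of joint drag_leaf above 0.08 rad and angle between pan's own z axis and vertical below 0.06 rad and linear speed of pan below 0.01 m/s); the robot touches nothing.
It fails at once if the pan is lifted more than 8 mm off its raised bed (z of pan in the frame of turntable above 0.044 m).
It fails at once if the pan is tipped by more than 0.2 rad (angle between pan's own z axis and vertical above 0.2 rad).
It fails at once if the beam, cup, poise or loupe is moved more than 15 mm (distance of any of beam, cup, poise, loupe from where it was at the start of the episode above 0.015 m).
It also fails if it takes over 35 s, if anything falls off the work surface, if the arm or the gripper's body presses on something with over 40 N, if the wrist force passes 120 N, or if a joint passes its speed limit or range.

## Working session

There is one attempt and no reset: what is moved stays moved. The work goes in short steps, Python scripts to look and compute and a tool call to move; the robot and the scene stay as the last step left them, time stands still between calls to the robot, and variables do not carry over. Pictures are saved under pics/ and viewed, at most 10 in all, crops included, and the job is handed in when it is done.

Besides the shell and the picture viewer there is one more tool, called as name(argument=value, ...) on one line, values as JSON. servo_tool: Moves the arm, as the interface text tells. Its arguments: {"type":"object","properties":{"targets":{"type":"array"}},"required":["targets"]}

```bash
mkdir -p pics
python3 - <<'E'
from plant import *
import cv2
for n in("top","side"):
    p=grab_frame(n); cv2.imwrite(f"pics/{n}0.png",p["color"][:,:,::-1])
    print(n,p["k1"],p["mtx"].tolist(),p["R"].tolist(),p["t"].tolist())
    for k in("turntable","bridge","stop_face","pan","pan_press"):
        print(k,[(d["point"],round(d["score"],2)) for d in place_of(p,k)[:4]])
s=read_state();print(s["time"],s["tcp_pos"],s["orientation"],s["wrist_force"])
E
```

```text
top -0.10875344950986683 [[601.1289308456478, 0.0, 331.84579032589903], [0.0, 601.1289308456478, 235.0480252572142], [0.0, 0.0, 1.0]] [[0.006298958805746077, -0.9994837446723344, 0.03150503537104677], [-0.9878078872619511, -0.01112000839836361, -0.15528014450115796], [0.15555031655719542, -0.030142819194423666, -0.9873679706522631]] [0.02464095721443444, 0.6144750524592103, 0.9857415800269387]
turntable [([0.5586, -0.0193, -0.0002], 0.79)]
bridge [([0.5612, -0.0175, -0.0014], 0.68), ([0.5744, -0.0358, 0.0383], 0.6)]
stop_face [([0.6014, -0.0662, 0.0325], 0.59)]
pan [([0.6155, 0.2911, 0.0042], 0.92), ([0.5194, 0.023, 0.0393], 0.86), ([0.3751, 0.2926, 0.0012], 0.7), ([0.8215, -0.0385, -0.0016], 0.57)]
pan_press [([0.3896, 0.2701, 0.0103], 0.87), ([0.5008, 0.0494, 0.0441], 0.83), ([0.6237, 0.3068, 0.0009], 0.74), ([0.8342, -0.0173, 0.0035], 0.58)]
side 0.015649450761765535 [[439.34568192813157, 0.0, 322.76584449127165], [0.0, 439.34568192813157, 242.0559938441181], [0.0, 0.0, 1.0]] [[0.8985422669140688, -0.4386107520238991, 0.015569289577747308], [-0.3269236049355844, -0.6925640901519837, -0.6430209464456633], [0.2928186317583771, 0.5726915306174734, -0.765690315763604]] [-0.5320159864474869, 0.27524636224032334, 0.6257374281819934]
turntable [([0.5483, -0.011, -0.0001], 0.57)]
bridge [([0.5196, 0.0277, 0.0331], 0.23)]
stop_face [([0.601, -0.0676, 0.037], 0.65)]
pan [([0.6236, 0.2874, -0.0058], 0.91), ([0.52, 0.028, 0.0311], 0.89), ([0.8214, -0.0395, -0.0009], 0.83), ([0.3781, 0.2885, -0.0003], 0.56)]
pan_press [([0.3936, 0.2722, 0.006], 0.75), ([0.6262, 0.3077, 0.0045], 0.73), ([0.8305, -0.0215, 0.0033], 0.7), ([0.5046, 0.0458, 0.0434], 0.56)]
0.6 [ 0.19268149 -0.48835056  0.23131648] [3.38095716e-06 9.82395928e-01 1.86810708e-01 1.27636609e-05] [0.19908552 0.239572   1.29912693]
```

View pics/top0.png

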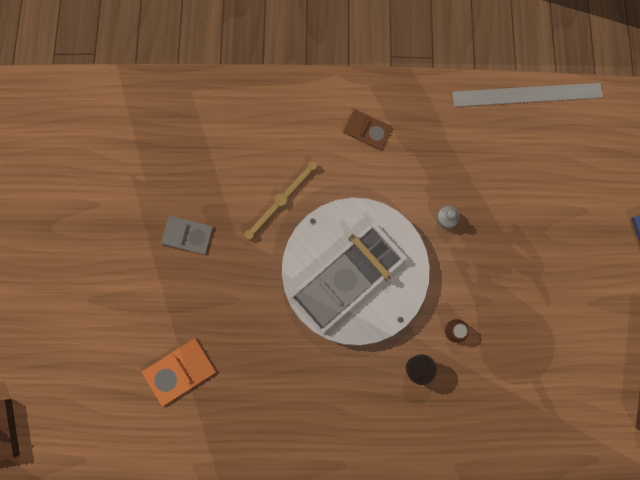

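View pics/side0.png

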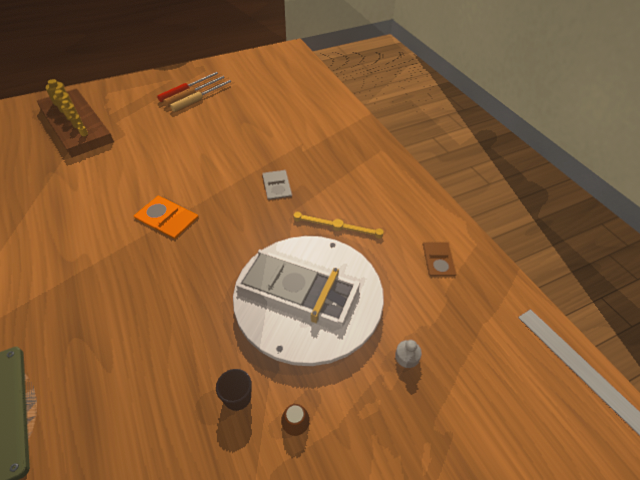

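Top picture: things like the pan are the plate on the turntable at (335,290), the small grey plate at (188,236), the orange one at (178,372) and the brown one at (368,130). I choose the one on the turntable, the larger of the non-brown, non-orange ones. Next is a close crop.

```bash
cat > h.py <<'E'
import numpy as np, cv2
def ray(p,uv,z):
    "pixels -> world at height z"
    K=p["mtx"]; n=cv2.undistortPoints(np.array(uv,float).reshape(-1,1,2),np.array(K),np.array([p["k1"],0,0,0.]))[:,0]
    R=np.array(p["R"]);t=np.array(p["t"]); c=-R.T@t
    d=np.c_[n,np.ones(len(n))]@R
    return c+d*((z-c[2])/d[:,2])[:,None]
def proj(p,X):
    return cv2.projectPoints(np.array(X,float),cv2.Rodrigues(np.array(p["R"]))[0],np.array(p["t"],float),np.array(p["mtx"]),np.array([p["k1"],0,0,0.]))[0][:,0]
E
python3 - <<'E'
from plant import *
from h import *
import pickle
T=grab_frame("top");S=grab_frame("side");pickle.dump((T,S),open("f.pkl","wb"))
c=cv2.resize(T["color"][190:350,275:435,::-1],(600,600),interpolation=cv2.INTER_CUBIC)
cv2.imwrite("pics/topc.png",c)
c=cv2.resize(S["color"][230:365,225:405,::-1],(800,600),interpolation=cv2.INTER_CUBIC)
cv2.imwrite("pics/sidec.png",c)
E
```

```text
(no output)
```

View pics/topc.png

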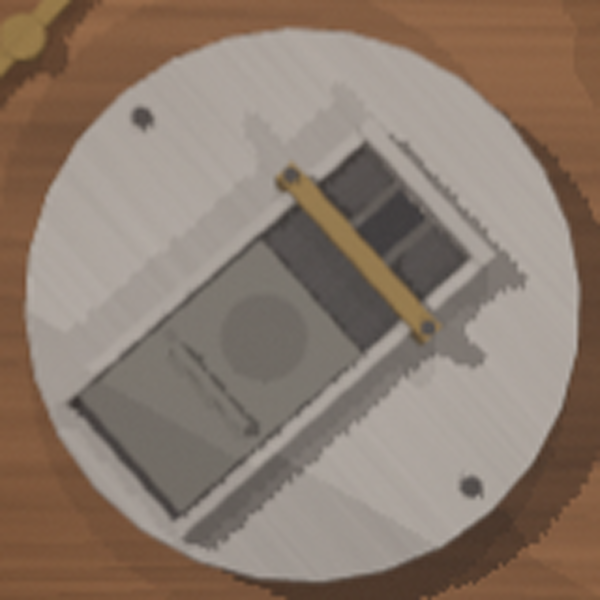

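View pics/sidec.png

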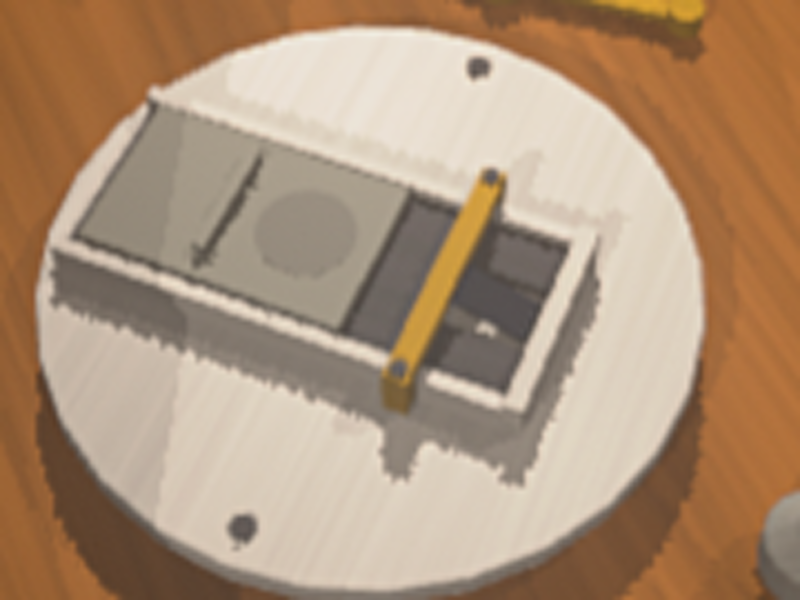

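Both crops show a dull grey pan between the rails, with its rear edge at top-crop (78,402)-(180,517), front edge at (262,240)-(365,352) and rib at (215,390). The brass bridge screws are at (291,176) and (428,327). The choice stands. I'll fit the pose from these pixels.

Run:
```python
from h import *
import pickle
from scipy.optimize import least_squares
from plant import read_state
T,S=pickle.load(open("f.pkl","rb"))
t=np.array([[291,176],[428,327],[262,240],[365,352],[78,402],[180,517],[303,304]])/3.75+[275,190]
s=np.array([[491,176],[398,369],[412,188],[342,328],[155,103],[75,238]])/(800/180)+[225,230]
def pts(q):
    x,y,a,p,w=q
    L=np.array([[.031,w,.049],[.031,-w,.049],[p+.055,.035,.042],[p+.055,-.035,.042],[p-.055,.035,.042],[p-.055,-.035,.042],[0,0,.026]])
    c,n=np.cos(a),np.sin(a)
    return np.c_[x+c*L[:,0]-n*L[:,1],y+n*L[:,0]+c*L[:,1],L[:,2]]
fT=lambda q:(proj(T,pts(q))-t).ravel()
fS=lambda q:(proj(S,pts(q)[:6])-s).ravel()
for f in(fT,fS,lambda q:np.r_[fT(q),fS(q)]):
    r=least_squares(f,[.56,-.02,-.8,-.045,.046]);print(r.x.round(4),r.fun.round(1))
x,y,a,p,_=r.x
pr=np.array([x,y])+(p-.027)*np.array([np.cos(a),np.sin(a)]);print("press",pr,"tip-yaw",np.degrees(a))
from scipy.spatial.transform import Rotation as Ro
q=read_state()["orientation"];print(Ro.from_quat([q[1],q[2],q[3],q[0]]).as_matrix().round(3))
```

```text
[ 0.5552 -0.0138 -0.8323 -0.0532  0.0465] [-0.1  0.4 -0.1  0.4 -0.7 -0.  -0.8  0.4  0.4 -0.5  0.7 -0.3  0.6 -0.4]
[ 0.5567 -0.015  -0.825  -0.0527  0.0471] [-0.4 -0.2  0.3  0.2 -0.5 -0.3 -0.4  0.1  0.7  0.5  0.3 -0.2]
[ 0.5559 -0.0142 -0.8293 -0.0528  0.0467] [-0.  -0.1  0.3 -0.  -0.3 -0.5 -0.3 -0.1  0.9 -0.8  1.3 -0.7  0.8 -0.7
 -1.  -0.1 -0.4 -0.2 -1.1 -0.4 -1.2 -0.2  0.2  0.1 -0.3 -0.6]
press [0.50195598 0.04464202] tip-yaw -47.51658685231881
[[ 0.93   0.367 -0.   ]
 [ 0.367 -0.93   0.   ]
 [-0.    -0.    -1.   ]]
```

servo_tool(targets=[0, 0, 0, 0.037, -0.029, 0, 1, 0, 0, 0, 0.037, -0.029, 0, 1, 0, 0, 0, 0.037, -0.029, 0, 1, 0, 0, 0, 0.037, -0.029, 0, 1, 0, 0, 0, 0.037, -0.029, 0, 1, 0, 0, 0, 0.037, -0.029, 0, 1, 0, 0, 0, 0.037, -0.029, 0, 1, 0, 0, 0, 0.037, -0.029, 0, 1, 0, 0, 0, 0.037, -0.029, 0, 1, 0, 0, 0, 0.037, -0.029, 0, 1])

```text
time: 1.7
tcp_pos: [0.4312, -0.081, 0.2316]
orientation: [0.0, 0.982, 0.187, 0.0]
wrist_force: [1.0, 0.2, 0.3]
finger_gap: 0.0002
grasp_force: 0.0
```

servo_tool(targets=[0, 0, 0, 0.037, -0.03, 0, 1, 0, 0, 0, 0.037, -0.03, 0, 1, 0, 0, 0, 0.037, -0.03, 0, 1, 0, 0, -0.122, 0, 0, 0, 1, 0, 0, -0.122, 0, 0, 0, 1, 0, 0, -0.122, 0, 0, 0, 1, 0, 0, 0, 0, 0, 0, 1, 0, 0, 0, 0, 0, 0, 1])

```text
time: 2.5
tcp_pos: [0.5006, 0.0416, 0.2313]
orientation: [0.0, 0.932, 0.361, 0.0]
wrist_force: [-0.2, -0.5, -0.1]
finger_gap: 0.0003
grasp_force: 0.0
```

servo_tool(targets=[0, 0, 0, 0.003, -0.002, 0.03, 1, 0, 0, 0, 0, 0, 0.04, 1, 0, 0, 0, 0, 0, 0.04, 1, 0, 0, 0, 0, 0, 0.04, 1, 0, 0, 0, 0, 0, 0.02, 1, 0, 0, 0, 0, 0, 0, 1])

```text
time: 3.1
tcp_pos: [0.4984, 0.0447, 0.0585]
orientation: [-0.001, 0.932, 0.361, -0.003]
wrist_force: [-1.2, -0.2, 0.4]
finger_gap: 0.0001
grasp_force: 0.0
```

Run:
```python
from plant import *
from h import *
T=grab_frame("top");S=grab_frame("side")
a=cv2.resize(T["color"][220:340,275:395],(400,400),interpolation=cv2.INTER_CUBIC)
b=cv2.resize(S["color"][230:350,230:350],(400,400),interpolation=cv2.INTER_CUBIC)
cv2.imwrite("pics/near.png",np.hstack([a,b])[:,:,::-1])
s=read_state();p=s["tcp_pos"];print(p,s["wrist_force"])
print(proj(S,[p])-[230,230],"*3.33")
```

```text
[0.5017204  0.04502625 0.06168771] [ 0.38599147 -0.63709381 -0.07797285]
[[34.26864501 35.67545737]] *3.33
```

View pics/near.png

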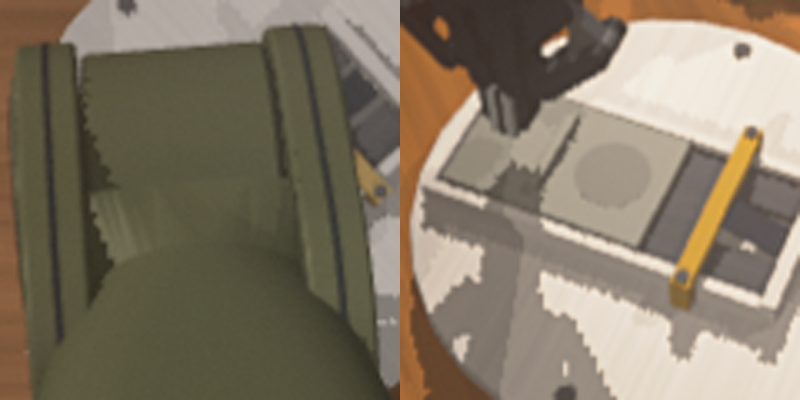

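The side view shows the shut fingertips just over the rear flat, at crop (510,130), behind the rib at (560,150). I'll press now.

servo_tool(targets=[0, 0, 0, 0, 0, 0.01, 1, 0, 0, 0, 0, 0, 0.008, 1, 0, 0, 0, 0, 0, 0.004, 1, 0, 0, 0, 0, 0, 0.003, 1, 0, 0, 0, 0, 0, 0, 1, 0, 0, 0, 0, 0, 0, 1])

```text
time: 3.8
tcp_pos: [0.5023, 0.0452, 0.0374]
orientation: [0.0, 0.932, 0.362, 0.001]
wrist_force: [-2.4, -0.1, 8.1]
finger_gap: -0.0003
grasp_force: 4.0
```

servo_tool(targets=[0, 0, 0, 0, 0, 0.002, 1, 0, 0, 0, 0, 0, 0.001, 1, 0, 0, 0, 0, 0, 0, 1, 0, 0, 0, 0, 0, 0, 1])

```text
time: 4.2
tcp_pos: [0.5024, 0.0452, 0.0359]
orientation: [0.0, 0.932, 0.362, 0.001]
wrist_force: [-4.2, -0.6, 19.6]
finger_gap: 0.0001
grasp_force: 9.9
```

servo_tool(targets=[0, 0, 0, 0, 0.003, 0, 1, 0, 0, 0, 0, 0.005, 0, 1, 0, 0, 0, 0, 0.005, 0, 1, 0, 0, 0, 0, 0.005, 0, 1, 0, 0, 0, 0, 0.005, 0, 1, 0, 0, 0, 0, 0, 0, 1])

```text
time: 4.8
tcp_pos: [0.5194, 0.029, 0.036]
orientation: [-0.0, 0.932, 0.362, 0.003]
wrist_force: [-2.6, 1.6, 16.2]
finger_gap: -0.0001
grasp_force: 8.1
```

servo_tool(targets=[0, 0, 0, 0, 0.005, 0, 1, 0, 0, 0, 0, 0.005, 0, 1, 0, 0, 0, 0, 0.005, 0, 1, 0, 0, 0, 0, 0.005, 0, 1, 0, 0, 0, 0, 0.005, 0, 1, 0, 0, 0, 0, 0, 0, 1])

```text
time: 5.4
tcp_pos: [0.5362, 0.0105, 0.036]
orientation: [-0.0, 0.932, 0.362, 0.003]
wrist_force: [-1.6, 1.9, 14.9]
finger_gap: 0.0
grasp_force: 7.8
```

Run:
```python
from plant import *
from h import *
S=grab_frame("side")
b=cv2.resize(S["color"][230:350,230:390],(800,600),interpolation=cv2.INTER_CUBIC)
cv2.imwrite("pics/mid.png",b[:,:,::-1])
s=read_state();print(s["tcp_pos"],s["wrist_force"],s["moment"])
```

```text
[0.53627259 0.01050343 0.03597439] [-1.94744063  1.54578054 16.74466646] [ 0.35514219  0.46711302 -0.01633113]
```

View pics/mid.png

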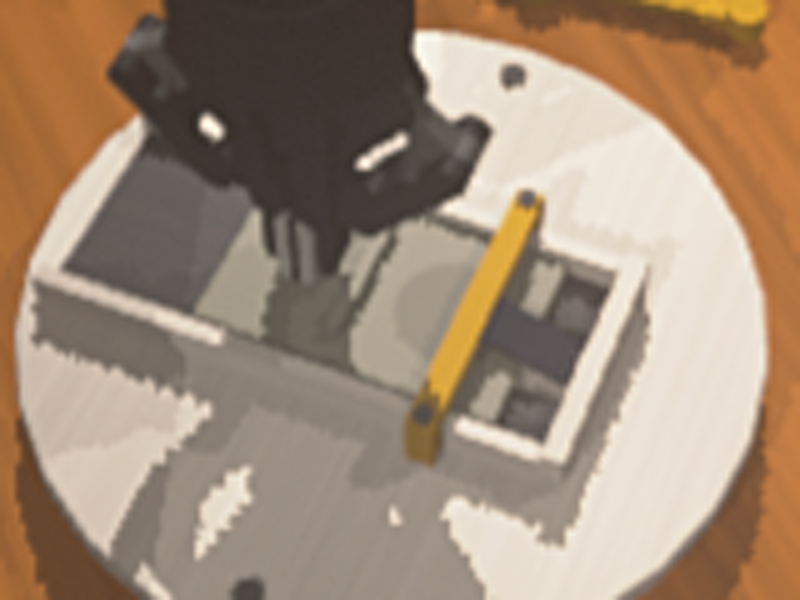

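The pan's front edge is now past the bridge, showing at (540,270) and (490,395), and about 20 mm short of the stop. Carrying on, then creeping until the stop shows in the force.

servo_tool(targets=[0, 0, 0, 0, 0.005, 0, 1, 0, 0, 0, 0, 0.005, 0, 1, 0, 0, 0, 0, 0.004, 0, 1, 0, 0, 0, 0, 0.002, 0, 1, 0, 0, 0, 0, 0, 0, 1])

```text
time: 5.95
tcp_pos: [0.5457, -0.0002, 0.036]
orientation: [-0.002, 0.932, 0.363, 0.002]
wrist_force: [-4.0, 5.1, 17.8]
finger_gap: -0.0
grasp_force: 9.0
```

servo_tool(targets=[0, 0, 0, 0, 0.002, 0, 1, 0, 0, 0, 0, 0.002, 0, 1, 0, 0, 0, 0, 0, 0, 1])

```text
time: 6.25
tcp_pos: [0.5478, -0.0026, 0.036]
orientation: [-0.002, 0.932, 0.363, 0.002]
wrist_force: [-6.1, 6.7, 18.7]
finger_gap: -0.0002
grasp_force: 9.5
```

servo_tool(targets=[0, 0, 0, 0, 0.002, 0, 1, 0, 0, 0, 0, 0.002, 0, 1, 0, 0, 0, 0, 0.001, 0, 1, 0, 0, 0, 0, 0, 0, 1])

```text
time: 6.65
tcp_pos: [0.551, -0.0062, 0.036]
orientation: [-0.002, 0.932, 0.363, 0.002]
wrist_force: [-5.9, 6.0, 19.1]
finger_gap: -0.0002
grasp_force: 9.7
```

Run:
```python
from plant import *
from h import *
S=grab_frame("side")
b=cv2.resize(S["color"][230:350,230:390],(800,600),interpolation=cv2.INTER_CUBIC)
cv2.imwrite("pics/end.png",b[:,:,::-1])
s=read_state();print(s["tcp_pos"],s["wrist_force"],s["moment"])
```

```text
[ 0.55100489 -0.00618839  0.03596354] [-6.7670023   5.58809098 18.58171675] [1.35178231 1.24196427 0.05071621]
```

View pics/end.png

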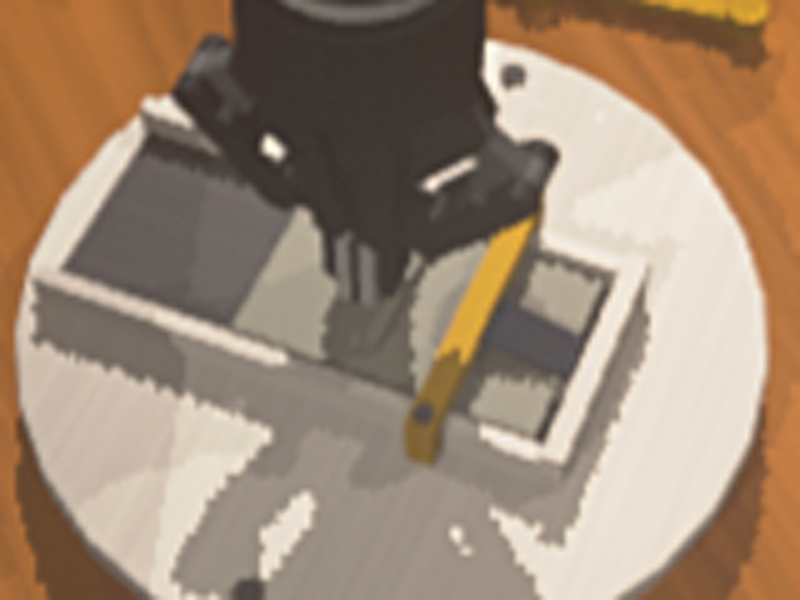

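The front edge, (612,285) to (545,435), is close to the stop but a dark sliver is still visible. The force is a steady 9 N, so it isn't hard against the stop yet. Pushing on.

servo_tool(targets=[0, 0, 0, 0, 0.002, 0, 1, 0, 0, 0, 0, 0.001, 0, 1, 0, 0, 0, 0, 0, 0, 1])

```text
time: 7.0
tcp_pos: [0.553, -0.0084, 0.036]
orientation: [-0.002, 0.932, 0.363, 0.002]
wrist_force: [-5.2, 6.7, 19.4]
finger_gap: -0.0002
grasp_force: 10.1
```

servo_tool(targets=[0, 0, 0, 0, 0.002, 0, 1, 0, 0, 0, 0, 0.001, 0, 1, 0, 0, 0, 0, 0, 0, 1])

```text
time: 7.3
tcp_pos: [0.5554, -0.0112, 0.0359]
orientation: [-0.001, 0.932, 0.363, 0.002]
wrist_force: [-5.1, 5.0, 18.6]
finger_gap: 0.0002
grasp_force: 10.1
```

Run:
```python
from plant import *
from h import *
S=grab_frame("side")
b=cv2.resize(S["color"][270:330,310:390],(800,600),interpolation=cv2.INTER_CUBIC)
def L(x,y,z):
    a=-.8293;c,n=np.cos(a),np.sin(a);return [.5559+c*x-n*y,-.0142+n*x+c*y,z]
q=lambda P:((proj(S,P)-[310,270])*10).round()
print("stop top edge",q([L(.07,y,.044) for y in(-.037,.037)]).tolist())
for f in(.062,.0665,.07): print("front edge",f,q([L(f,y,.036) for y in(-.03,-.015,.015,.03)]).tolist())
cv2.imwrite("pics/end2.png",b[:,:,::-1])
```

```text
stop top edge [[289.0, 475.0], [437.0, 124.0]]
front edge 0.062 [[255.0, 449.0], [287.0, 376.0], [348.0, 235.0], [377.0, 167.0]]
front edge 0.0665 [[281.0, 458.0], [312.0, 385.0], [373.0, 243.0], [402.0, 175.0]]
front edge 0.07 [[301.0, 465.0], [332.0, 391.0], [392.0, 250.0], [421.0, 182.0]]
```

View pics/end2.png

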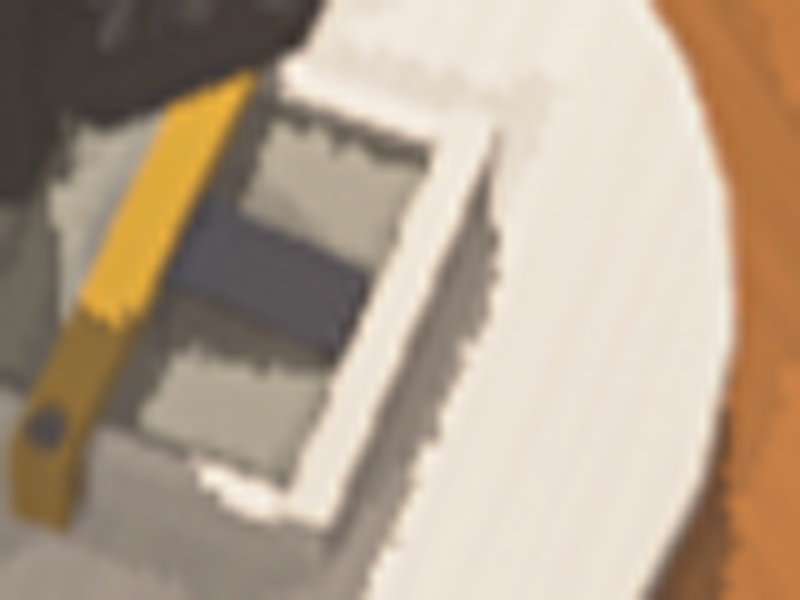

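The pan's grey front now meets the white stop edge all along, (290,480) to (430,160), with no dark gap. I'll creep until the fingertip meets the rib, to be sure.

servo_tool(targets=[0, 0, 0, 0, 0.002, 0, 1, 0, 0, 0, 0, 0.001, 0, 1, 0, 0, 0, 0, 0, 0, 1])

```text
time: 7.65
tcp_pos: [0.5566, -0.0124, 0.0359]
orientation: [-0.003, 0.932, 0.363, 0.001]
wrist_force: [-5.5, 7.3, 19.8]
finger_gap: -0.0002
grasp_force: 11.5
```

servo_tool(targets=[0, 0, 0, 0, 0.002, 0, 1, 0, 0, 0, 0, 0.001, 0, 1, 0, 0, 0, 0, 0, 0, 1])

```text
time: 7.95
tcp_pos: [0.5567, -0.0126, 0.0359]
orientation: [-0.005, 0.932, 0.364, 0.001]
wrist_force: [-9.5, 13.2, 24.4]
finger_gap: 0.0001
grasp_force: 14.2
```

The force rose sharply, so the rib is against the finger and the pan is hard on the stop. I'll ease the push and lift away.

servo_tool(targets=[0, 0, 0, 0, -0.002, 0, 1, 0, 0, 0, 0, -0.001, -0.001, 1, 0, 0, 0, 0, 0, -0.002, 1, 0, 0, 0, 0, 0, -0.003, 1, 0, 0, 0, 0, -0.001, -0.006, 1, 0, 0, 0, 0, -0.002, -0.01, 1, 0, 0, 0, 0, 0, -0.03, 1, 0, 0, 0, 0, 0, -0.04, 1, 0, 0, 0, 0, 0, -0.04, 1, 0, 0, 0, 0, 0, 0, 1])

```text
time: 8.95
tcp_pos: [0.5595, -0.0136, 0.1721]
orientation: [0.003, 0.932, 0.362, 0.006]
wrist_force: [1.7, 0.1, 0.5]
finger_gap: 0.0001
grasp_force: 0.0
```

Run:
```python
from plant import *
from h import *
S=grab_frame("side")
b=cv2.resize(S["color"][230:350,230:390],(800,600),interpolation=cv2.INTER_CUBIC)
cv2.imwrite("pics/fin.png",b[:,:,::-1])
def L(x,y,z):
    a=-.8293;c,n=np.cos(a),np.sin(a);return [.5559+c*x-n*y,-.0142+n*x+c*y,z]
for x,z in((-.04,.036),(-.04,.04),(-.045,.036)): print("rear",x,z,((proj(S,[L(x,-.035,z),L(x,.035,z)])-[230,230])*5).round().tolist())
s=read_state();print(s["tcp_pos"],s["wrist_force"])
```

```text
rear -0.04 0.036 [[239.0, 337.0], [323.0, 183.0]]
rear -0.04 0.04 [[238.0, 331.0], [323.0, 176.0]]
rear -0.045 0.036 [[226.0, 333.0], [310.0, 179.0]]
[ 0.55797797 -0.01351075  0.16945572] [ 0.08698859  0.17588277 -0.09735421]
```

View pics/fin.png

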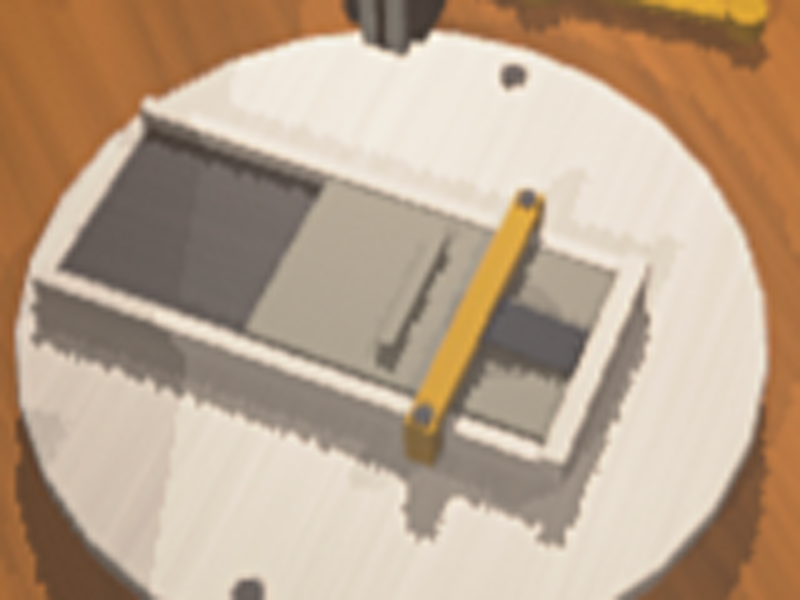

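The pan sits home. Its rear edge is at (246,328)-(325,182), close to the predicted home line. Its front is on the stop, the leaf is riding on it at (535,335), and the hand is clear.

```bash
python3 -c "
from plant import *
print(sign_off())"
```

```text
the job is handed in; nothing more can be done
None
```

The job is handed in: I pressed the pan down, slid it under the bridge and leaf spring to the end stop, and withdrew the hand; the last picture shows it home and clipped, though sign-off returned no verdict.

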